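# Tuck the drip plate under the apron and hold it down

### The job

Take the larger aluminium drip plate by its rib, lay it squarely on the rinse station's bed and slide its free edge (the one far from the rib) under the middle of the overlapping white apron, without lifting the apron, until you feel it come up against the stop hidden underneath. Then push the plate down flat until the sprung bed is fully down, and finish like that: still gripping the plate, against the stop and pressed down, as it will be screwed in place. Leave everything else on the bench where it is.

Things in the scene. Friction and masses are not known exactly. Their poses are not given: they have to be found in the camera images.
- plate_rib (a point): Centre of the gripping rib of the drip plate, a loose flat aluminium plate 110 (x) x 90 (y) x 5 mm thick, 0.13 to 0.25 kg. The rib, 14 mm wide (x), 60 mm long (y) and 26 mm high, stands on the plate's top, 30 mm behind the plate's middle; this point is 18 mm above the plate's underside. Axes of the plate: x points from the rib to the free edge, z up
- plate_edge (a point): Middle of the free edge of the drip plate, the edge to be tucked: 85 mm from the rib's centre along the plate's x, half-way through the thickness (2.5 mm above the underside). Same axes
- plate: The drip plate itself; origin at the middle of its underside
- station: Rinse station, fixed: white base slab 8 mm high, x -120 to 105 mm, y +-85 mm, no side walls; a block behind the apron, x over 60 mm, rises to 50 mm. Origin at bench level under the middle of the apron's lip; x points in under the apron, y along the lip. Hidden stop: rigid bar across, 100 mm wide, its top 28 mm above the bench, its face square to x, 26 to 48 mm in from the lip, found by feel
- bed (a joint): Sprung grey bed of the station, 132 x 120 mm, from x -114 to 18 mm in the station's frame, its top 20 mm above the bench when free. Value: how far it is pressed down, m, 0 to 0.005. It begins to give at about 3 N and takes about 14 N to be fully down (5 mm); it springs back when let go, and carries the plate's weight without giving
- apron (a joint): White apron, a light flap 3 mm thick and 140 mm wide overlapping the bed, resting by its own weight (50 g) with its flat underside 32 mm above the bench, 12 mm over the free bed. Hinged at the rear, 75 mm behind its lip; the lip (last 10 mm) is turned up slightly. Value: angle lifted, rad, 0 at rest; 0.1 raises the lip by 7.5 mm
- blank: Smaller aluminium blanking plate with the same rib at its middle, 70 x 70 x 5 mm, not needed; origin at the middle of its underside
- cyl_tall: Measuring cylinder with blue six-sided foot 66 mm across, 200 mm tall; bystander, origin under its foot
- cyl_short: Measuring cylinder with blue six-sided foot 66 mm across, 160 mm tall; bystander, origin under its foot
- beaker_b: Glass beaker 52 mm across, 70 mm tall; bystander, origin under its middle
- bulb: Dark rubber pipetting bulb lying on its side, 50 mm across, 90 mm long; bystander, origin at bench level under the ball
- tweezers: Steel tweezers lying flat, 120 mm long, 6 mm high; bystander, origin under the middle
Things that resemble listed ones, but are neither listed nor needed, are in the scene too. Leave any orange or yellow look-alike of the plate alone.

How it is judged:
By the outcome, as a careful person would: the job done as asked, in the order asked, and still so for the second after the job is handed in, while the arm keeps its last pose, push and grip.
It also fails if it takes over 45 s, if anything falls off the work surface, if the arm or the gripper's body presses on something with over 40 N, if the wrist force passes 120 N, or if a joint passes its speed limit or range.

### The arm

A 6-joint arm with a two-finger parallel gripper is mounted at the origin on the work surface. World frame = base frame: x ahead of the robot, y to its left, z up, the work surface at z = 0. Lengths are in m, angles in rad, forces in N, time in s.
With the tool pointing down it reaches from about 0.15 to 0.775 m from the base axis. Payload 6.1 kg.
Tool frame: the origin (TCP) lies at the very end of the fingers, on their centre line; the grasp point (between the pads) lies 19 mm behind it; z points along the fingers, y is the direction in which the jaws open and shut (so a half turn about z gives the same grasp; the last joint's range is limited). The gripper opens to 85 mm and grips with 20 to 120 N. Pads are 22 mm wide; open, the fingers measure 114 mm over their backs; the gripper's body (76 mm by 85 mm) begins 54 mm behind the grasp point. The pads swing forward as they close: fully open they stand 13 mm farther back than shut.
Start: joints at [-1.23, 0.126, -0.04, 1.405, 0, 1.571], TCP at [0.175, -0.495, 0.231] pointing down, gripper open.
Joint ranges: [-2.72, 2.72], [-0.95, 1.95], [-1.27, 1.35], [-1.78, 2.02], [-1.46, 1.47], [-3.14, 3.14]. Speed limits (rad/s): [2.39, 2.39, 3.01, 3.14, 3.14, 3.14].

### API

Orientations are given as [roll, pitch, yaw] about the fixed x, y, z axes, in that order (R = Rz(yaw) Ry(pitch) Rx(roll)).
In Python, from workcell import get_obs, grab_frame, calibration, sign_off, boxes_of, tip_of gives the robot as it stands.
- The arm moves only by the tool servo_tool, never from a script. Its argument "series" is a list that holds one entry, the list of rows, each a list of 7 numbers: the opening, from -1 (shut) to 1 (fully open), so that 0 is half open, then the shift along the world's x, y, z in units of 0.03 m (1.0 is 0.03 m), then the turn, a rotation vector about the world's x, y, z in units of pi/4 rad (1.0 is pi/4 rad). In form: [[[claw, tx, ty, tz, rx, ry, rz], ...]]. A call has 1 to 20 rows; each row shifts and turns the commanded pose from where the row before left it; what a row does not reach is not made up. A row lasts 1/10 s, in which the tool goes at most 50 mm and 8.59 degrees, less where a joint would pass 70% of its speed; a pose out of reach is approached as far as the arm can. A call with a number of a shift or a turn outside -1 to 1 is refused whole. A call with a gripper value outside its range is refused whole. The fingers move at their own pace and stop on an object; "newtons" is the grip in N (left out, the last holds). Time passes only in rows, so rows that do not move let the fingers close. It gives the time, the measured TCP pose, the force and the opening at its end, in the units of the state.
- get_obs(): the state, without advancing time (a new reading comes with each control period).
- grab_frame(name): name is "side" or "top" or "wrist"; returns the picture (480x640x3 uint8, red, green, blue); there is no depth.
- calibration(name): a dict with "vertical_fov" (degrees; the focal length in pixels is half the picture's height over the tangent of half this angle, whatever the lens; pixels are square), "cx", "cy" (the principal point, pixels), "R" (3x3) and "t" (3): a world point X has camera coordinates R X + t. Camera axes: x right, y down, z forward; pixel columns grow to the right and rows downward; lengths in m; the calibration is good to about 2 mm. The wrist camera is an equidistant fisheye: a pixel r from the principal point sees the ray r / f radians off the axis. A picture is of the moment at which its call begins: read the wrist's pose just before it. calibration takes no time and is no camera call; for the wrist camera it gives the pose at the moment of the call.
- sign_off(): hands the job in, once; it reports no verdict.
Trained networks look in the newest picture that a camera, given by its name, has taken for a name from the list of things; names that differ only in an ending like _2 or _b are one class to them, and where a whole thing is asked for, a point or a joint stands for the part that bears it (a point fixed in the world has none). Each returns a list of dicts, best first, with "score" (0 to 1); they miss things now and then, are a little off and sometimes report something else, mostly with a low value. They report only what shows in the picture. A call takes as long as a camera call. They do not tell look-alikes from the thing itself.
- boxes_of(camera, label): "at" ([column, row] in pixels, amid what is visible of it).
- tip_of(camera, label): "at" ([column, row] in pixels: a listed point, or the origin of a listed thing).
The state is a dict: "clock": time; "joint_pos": joint angles; "joint_vel": joint speeds; "joint_torque": joint torques, N m; "tcp_pos": TCP position; "tool_rot": TCP orientation; "wrist_force": force on the tool from outside, world axes, zero at the start; "torque": the same for the moment, N m; "opening": finger opening in m.
Only numpy, scipy, OpenCV 4.12 (cv2) and the standard library are available. Lean on these libraries where they do the work, as an engineer would, in place of code of your own. Each camera call takes 0.05 s, during which the arm holds its last target.

## Working session

There is one attempt and no reset: what is moved stays moved. The work goes in short steps, Python scripts to look and compute and a tool call to move; the robot and the scene stay as the last step left them, time stands still between calls to the robot, and variables do not carry over. Pictures are saved under pics/ and viewed, and the job is handed in when it is done.

Besides the shell and the picture viewer there is one more tool, called after "Call:" as name([rows], argument=value, ...), one row to a line, values as JSON. servo_tool: Moves the arm, as the interface text tells. Shifts and turns lie within -1 to 1; 1 stands for 0.03 m of shift or pi/4 rad of turn. Its arguments: {"type":"object","properties":{"series":{"type":"array"},"newtons":{"type":"number"}},"required":["series"]}

```bash
mkdir -p pics; ls; cat > h.py <<'E'
import numpy as np, cv2, json
from workcell import *
def ray(cam,px,cal=None):
    c=cal or calibration(cam); f=240/np.tan(np.radians(c["vertical_fov"])/2)
    d=np.array([px[0]-c["cx"],px[1]-c["cy"]],float)
    if cam=="wrist":
        r=np.hypot(*d); th=r/f; v=np.array([*(d/max(r,1e-9)*np.sin(th)),np.cos(th)])
    else: v=np.array([d[0]/f,d[1]/f,1])
    R=np.array(c["R"]);t=np.array(c["t"])
    return -R.T@t, R.T@v
def onz(cam,px,z,cal=None):
    o,d=ray(cam,px,cal); return o+d*(z-o[2])/d[2]
def proj(cam,X,cal=None):
    c=cal or calibration(cam); f=240/np.tan(np.radians(c["vertical_fov"])/2)
    p=np.array(c["R"])@np.array(X)+np.array(c["t"])
    if cam=="wrist":
        rr=np.hypot(p[0],p[1]); th=np.arctan2(rr,p[2]); return np.array([c["cx"]+f*th*p[0]/rr,c["cy"]+f*th*p[1]/rr])
    return np.array([c["cx"]+f*p[0]/p[2],c["cy"]+f*p[1]/p[2]])
def shot(cam,name):
    im=grab_frame(cam); cv2.imwrite(f"pics/{name}.png",im[:,:,::-1]); return im
E
python3 - <<'E'
from h import *
print(get_obs())
for c in("top","side"):
    shot(c,c+"0"); print(c,calibration(c))
    for l in("plate","plate_rib","plate_edge","station","blank"):
        print(l,[(np.round(d["at"]).tolist(),round(d["score"],2)) for d in tip_of(c,l)][:5])
E
```

```text
pics
{'clock': 0.0, 'joint_pos': array([-1.22999519e+00,  1.26386687e-01, -4.05843734e-02,  1.40540778e+00,
        3.74712532e-06,  1.57079410e+00]), 'joint_vel': array([ 3.70689380e-04, -4.15433307e-04,  1.09685610e-03, -7.56793439e-04,
       -2.24649054e-06, -1.51188069e-03]), 'joint_torque': array([ 8.35226201e-04, -4.35910821e+01,  3.52924883e+01,  1.73030823e-02,
        1.26093428e-04, -1.08043716e-05]), 'tcp_pos': array([ 0.17534432, -0.49442781,  0.23053578]), 'tool_rot': array([-3.14001014e+00, -3.75064990e-06,  3.40803358e-01]), 'wrist_force': array([-0.40940886,  0.35076024, -0.1500228 ]), 'torque': array([0.0088494 , 0.03106038, 0.03644484]), 'opening': 0.08553101664485933}
top {'vertical_fov': 53.803101302575946, 'cx': 317.2456126889471, 'cy': 234.5689868094286, 'R': array([[ 0.01926951, -0.99980321, -0.00471418],
       [-0.99294249, -0.01858499, -0.11713156],
       [ 0.1170209 ,  0.00693798, -0.99310522]]), 't': array([0.02503807, 0.50664318, 1.13757701])}
plate [([402.0, 316.0], 0.9), ([328.0, 300.0], 0.81)]
plate_rib [([314.0, 302.0], 0.95), ([391.0, 259.0], 0.67), ([418.0, 316.0], 0.56)]
plate_edge [([392.0, 220.0], 0.92), ([352.0, 294.0], 0.79)]
station [([286.0, 206.0], 0.98)]
blank [([473.0, 244.0], 0.62), ([363.0, 161.0], 0.19)]
side {'vertical_fov': 51.69869071787522, 'cx': 314.74062588081546, 'cy': 236.81947379228623, 'R': array([[-0.91258226, -0.40867188, -0.0134504 ],
       [-0.29635733,  0.68372664, -0.66685097],
       [ 0.28171964, -0.60457024, -0.74506971]]), 't': array([0.48415033, 0.17248077, 0.91365843])}
plate [([396.0, 277.0], 0.92), ([436.0, 217.0], 0.83), ([354.0, 203.0], 0.64)]
plate_rib [([369.0, 205.0], 0.96), ([441.0, 204.0], 0.74), ([393.0, 280.0], 0.67)]
plate_edge [([393.0, 254.0], 0.78), ([434.0, 232.0], 0.72), ([337.0, 195.0], 0.71)]
station [([269.0, 273.0], 0.96)]
blank []
```

View pics/top0.png

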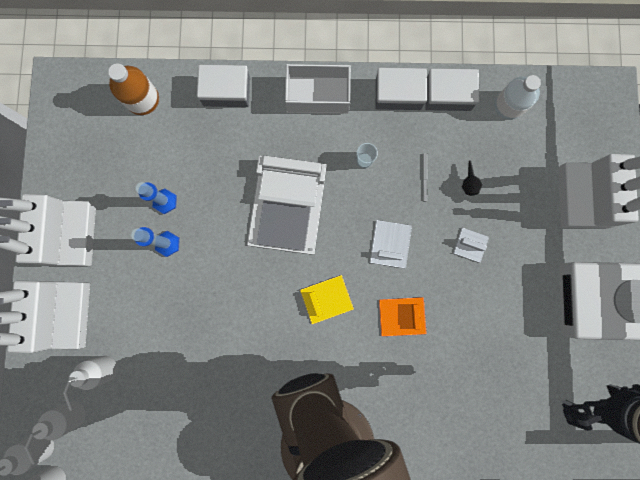

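View pics/side0.png

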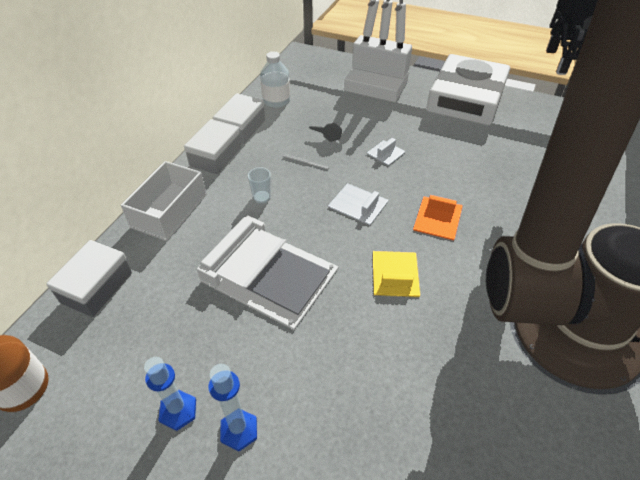

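Things that could be taken for the plate in the top picture: grey plate (391,243), smaller grey plate/blank (471,245), yellow (327,299) and orange (403,316). By the description it is the larger grey one at (391,243). I'll check it in a close crop.

```bash
python3 - <<'E'
import cv2,numpy as np
a=cv2.imread("pics/top0.png");b=cv2.imread("pics/side0.png")
c=cv2.resize(a[205:285,355:495],None,fx=5.7,fy=5.7,interpolation=cv2.INTER_CUBIC); cv2.imwrite("pics/c1.png",c)
c=cv2.resize(a[145:265,235:340],None,fx=5,fy=5,interpolation=cv2.INTER_CUBIC); cv2.imwrite("pics/c2.png",c)
E
```

```text
(no output)
```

View pics/c1.png

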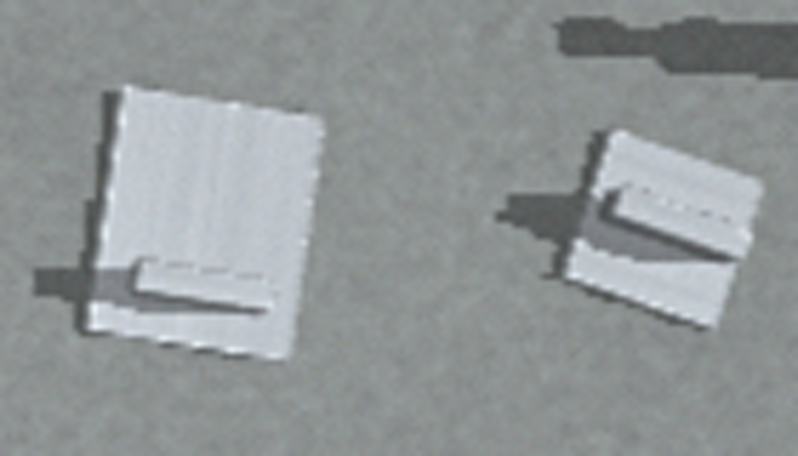

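View pics/c2.png

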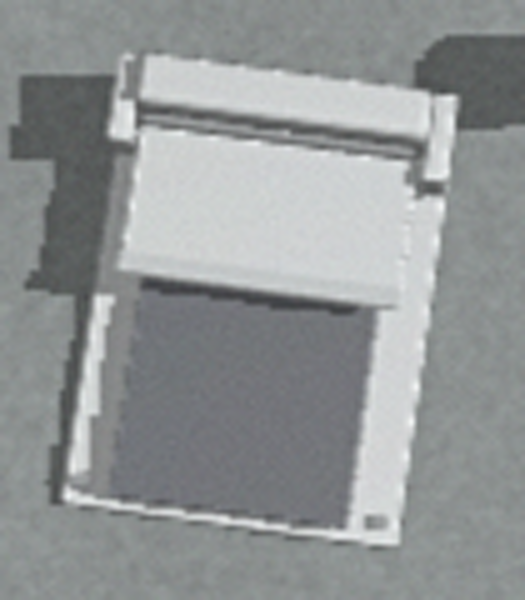

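The crop shows the larger grey plate on the left, its rib toward the robot and its free edge at picture-up. Its corners are about (122,86), (325,118), (290,360) and (88,332) in the crop. The second crop shows the station, with its lip from (120,268) to (400,305). Next I'll look at the side view for a two-view fit.

```bash
python3 - <<'E'
import cv2,numpy as np
b=cv2.imread("pics/side0.png")
c=cv2.resize(b[175:230,320:400],None,fx=10,fy=10,interpolation=cv2.INTER_CUBIC); cv2.imwrite("pics/c3.png",c)
c=cv2.resize(b[210:330,190:345],None,fx=5,fy=5,interpolation=cv2.INTER_CUBIC); cv2.imwrite("pics/c4.png",c)
E
```

```text
(no output)
```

View pics/c3.png

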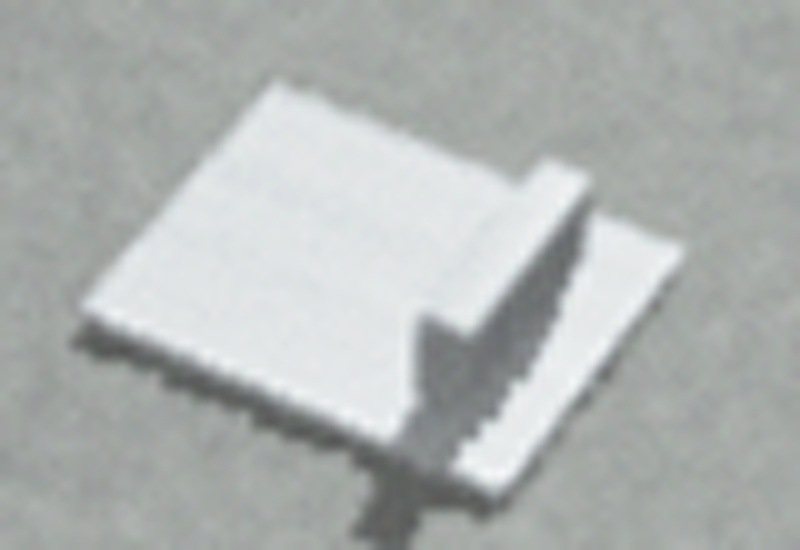

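View pics/c4.png

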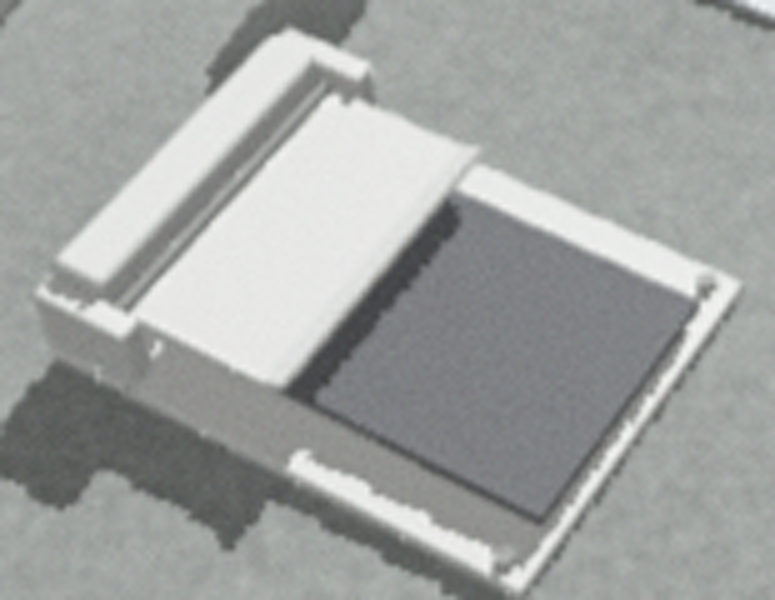

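```bash
cat > fit.py <<'E'
from h import *
from scipy.optimize import least_squares
C={c:calibration(c) for c in("top","side")}
def full(p,s,ox,oy): return [(p[0]+.5)/s-.5+ox,(p[1]+.5)/s-.5+oy]
T1=lambda *p: full(p,5.7,355,205); T2=lambda *p: full(p,5,235,145)
S3=lambda *p: full(p,10,320,175); S4=lambda *p: full(p,5,190,210)
plate=[("top",T1(122,86),(55,45,5)),("top",T1(325,118),(55,-45,5)),("top",T1(290,360),(-55,-45,5)),("top",T1(88,332),(-55,45,5)),
("side",S3(82,305),(55,45,5)),("side",S3(280,82),(55,-45,5)),("side",S3(687,248),(-55,-45,5)),("side",S3(500,492),(-55,45,5))]
st=[("top",T2(62,500),(-120,85,8)),("top",T2(400,545),(-120,-85,8)),("top",T2(120,268),(0,70,36.5)),("top",T2(400,305),(0,-70,36.5)),
("top",T2(352,530),(-114,-60,20)),
("side",S4(515,590),(-120,85,8)),("side",S4(742,288),(-120,-85,8)),("side",S4(542,520),(-114,60,20)),("side",S4(697,303),(-114,-60,20)),
("side",S4(478,152),(0,-70,36.5)),("side",S4(280,386),(0,70,36.5))]
def fit(L,x0,views=("top","side")):
    L=[l for l in L if l[0] in views]
    def res(q):
        c,s=np.cos(q[2]),np.sin(q[2]); r=[]
        for cam,px,P in L:
            P=np.array(P)/1000; X=[q[0]+c*P[0]-s*P[1],q[1]+s*P[0]+c*P[1],P[2]]
            r+=list(proj(cam,X,C[cam])-px)
        return np.array(r)
    f=least_squares(res,x0,loss="soft_l1"); return f.x,res(f.x).reshape(-1,2)
for n,L,x0 in(("plate",plate,[.45,-.15,0]),("station",st,[.5,.1,0])):
    for v in(("top","side"),("top",),("side",)):
        x,r=fit(L,x0,v); print(n,v,x.round(4),np.degrees(x[2]).round(2),"res",r.round(1).tolist())
E
python3 fit.py; python3 -c "
from h import *
for c in('top','side'): print(onz(c,(10,10),0), ray(c,(320,240)))"
```

```text
plate ('top', 'side') [ 0.489  -0.1508 -0.1435] -8.22 res [[0.5, -0.1], [0.1, 0.0], [0.2, 0.6], [-0.1, -0.3], [-0.4, 0.4], [-0.6, 0.1], [0.1, 0.3], [0.4, 0.0]]
plate ('top',) [ 0.4892 -0.1504 -0.1349] -7.73 res [[0.1, -0.0], [-0.2, -0.2], [0.2, 0.4], [-0.1, -0.2]]
plate ('side',) [ 0.489  -0.1515 -0.154 ] -8.83 res [[-0.3, -0.1], [-0.2, -0.1], [0.3, 0.3], [0.2, -0.1]]
station ('top', 'side') [ 0.5876  0.1116 -0.1234] -7.07 res [[-0.1, 0.4], [-0.6, 1.0], [0.3, -1.2], [0.2, -0.7], [-0.7, -0.2], [0.9, 0.9], [0.7, -0.9], [-0.2, -0.0], [1.0, -0.4], [-0.4, -0.6], [-1.3, -0.0]]
station ('top',) [ 0.5871  0.1118 -0.1133] -6.49 res [[0.3, 1.0], [-0.2, 0.9], [0.1, -0.7], [0.1, -0.8], [-0.3, -0.2]]
station ('side',) [ 0.5877  0.1117 -0.1287] -7.38 res [[0.5, 1.0], [0.7, -0.6], [-0.6, 0.2], [1.0, -0.1], [-0.3, -0.5], [-1.6, -0.1]]
[1.10237007 0.87305496 0.        ] (array([0.36946478, 0.02655661, 1.18919561]), array([ 1.05732901e-01,  9.02939895e-04, -9.94477482e-01]))
[ 2.05557071 -0.60650159  0.        ] (array([0.23554742, 0.63229962, 0.80227021]), array([ 0.27012804, -0.60451926, -0.74949399]))
```

The two views agree to within about 1 mm. The plate is at (0.489, -0.151) with yaw about -8.2°, and the station at (0.588, 0.112) with yaw about -7.1°. I'll move above the rib and refine with the wrist camera.

Call:
servo_tool([
  [[0, 0.65, 0.8, -0.15, 0, 0, 0.1], [0, 0.65, 0.8, -0.15, 0, 0, 0.1], [0, 0.65, 0.8, -0.15, 0, 0, 0.1], [0, 0.65, 0.8, -0.15, 0, 0, 0.1], [0, 0.65, 0.8, -0.15, 0, 0, 0.1], [0, 0.65, 0.8, -0.15, 0, 0, 0.1], [0, 0.65, 0.8, -0.15, 0, 0, 0.1], [0, 0.65, 0.8, -0.15, 0, 0, 0.1], [0, 0.65, 0.8, -0.15, 0, 0, 0.1], [0, 0.65, 0.8, -0.15, 0, 0, 0.1], [0, 0.65, 0.8, -0.15, 0, 0, 0.1], [0, 0.65, 0.8, -0.15, 0, 0, 0.1], [0, 0.65, 0.8, -0.15, 0, 0, 0.1], [0, 0.65, 0.8, -0.15, 0, 0, 0.1], [0, 0.3, 0.3, 0, 0, 0, 0], [0, 0, 0, 0, 0, 0, 0], [0, 0, 0, 0, 0, 0, 0]],
])

```text
clock: 2.3
tcp_pos: [0.4572, -0.1502, 0.1685]
tool_rot: [-3.141, 0.001, 1.44]
wrist_force: [0.7, 0.7, -0.1]
opening: 0.0425
```

```bash
python3 - <<'E'
from h import *
o=get_obs(); print(o["clock"],o["tcp_pos"],o["tool_rot"],o["joint_pos"],o["wrist_force"],o["opening"])
cal=calibration("wrist"); shot("wrist","w1")
json.dump({k:(v.tolist() if hasattr(v,"tolist") else v) for k,v in cal.items()},open("w1.json","w")); print(cal)
c,s=np.cos(-.1435),np.sin(-.1435)
for P in [(55,45,5),(55,-45,5),(-55,-45,5),(-55,45,5),(-30,30,31),(-30,-30,31)]:
    P=np.array(P)/1000; print(proj("wrist",[.489+c*P[0]-s*P[1],-.1508+s*P[0]+c*P[1],P[2]],cal).round(1))
E
```

```text
2.3 [ 0.45717946 -0.15021787  0.16845722] [-3.14133620e+00  5.08981308e-04  1.43953507e+00] [-3.17125959e-01  5.11203654e-02 -2.59422743e-01  1.26041119e+00
 -5.47605968e-04  1.38493173e+00] [ 0.72828972  0.73359726 -0.09474372] 0.04250882792559284
{'vertical_fov': 65.70646984690485, 'cx': 319.39515125039065, 'cy': 244.26366856993172, 'R': array([[ 9.91406549e-01, -1.30813833e-01, -8.91542866e-04],
       [-1.25102515e-01, -9.50070087e-01,  2.85860439e-01],
       [-3.82415280e-02, -2.83292377e-01, -9.58270846e-01]]), 't': array([-0.4726054 , -0.10436915,  0.29422004])}
[423.2 169.2]
[415.4 269.8]
[292.6 268.8]
[292.  165.7]
[322.4 188.2]
[321.3 263. ]
```

View pics/w1.png

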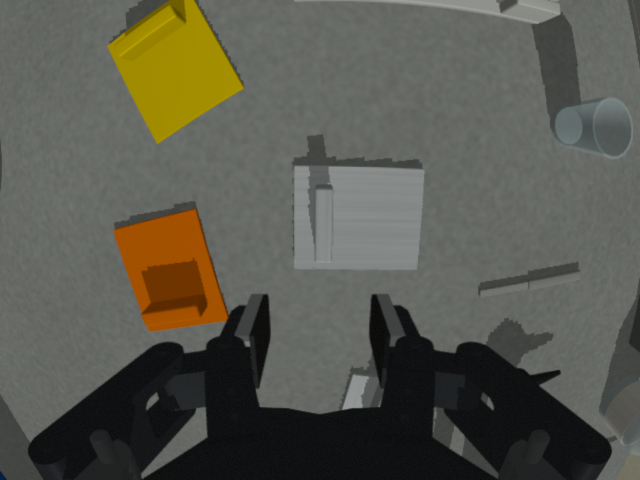

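Wrist view: the plate's corners are at (295,166), (423,168), (417,269) and (295,268), and the rib runs along column 324. That is within about 2 px of the fit, so I'll descend.

Call:
servo_tool([
  [[0, 0.1, 0.12, -0.6, 0, 0, 0], [0, 0, 0, -0.8, 0, 0, 0], [0, 0, 0, -0.8, 0, 0, 0], [0, 0, 0, -0.8, 0, 0, 0], [0, 0, 0, -0.8, 0, 0, 0], [0, 0, 0, -0.7, 0, 0, 0], [0, 0, 0, -0.5, 0, 0, 0], [0, 0, 0, -0.2, 0, 0, 0], [0, 0, 0, 0, 0, 0, 0], [0, 0, 0, 0, 0, 0, 0]],
])

```text
clock: 3.35
tcp_pos: [0.4607, -0.1468, 0.0131]
tool_rot: [3.141, 0.0, 1.439]
wrist_force: [-0.7, 0.1, -0.5]
opening: 0.0426
```

```bash
python3 - <<'E'
from h import *
o=get_obs(); print(o["clock"],o["tcp_pos"],o["tool_rot"],o["wrist_force"],o["opening"])
a=shot("wrist","w2"); b=shot("side","s2")
cv2.imwrite("pics/s2c.png",cv2.resize(b[140:240,310:430],None,fx=6,fy=6,interpolation=cv2.INTER_CUBIC)[:,:,::-1])
E
```

```text
3.35 [ 0.46074362 -0.1468485   0.01313067] [3.14055830e+00 2.61372256e-04 1.43925605e+00] [-0.73357691  0.05449232 -0.48331543] 0.042611606356487364
```

View pics/w2.png

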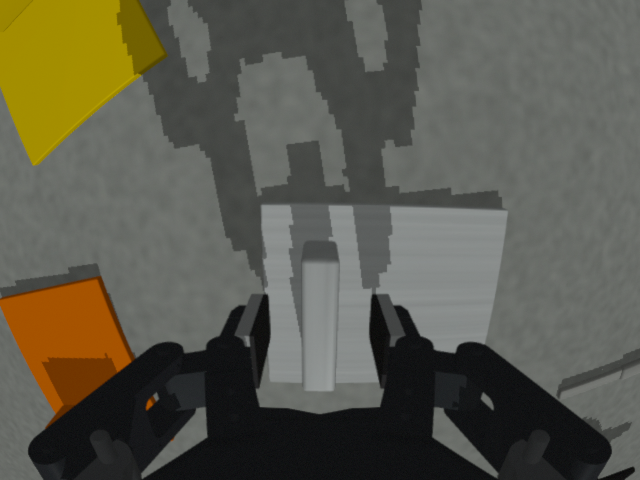

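View pics/s2c.png

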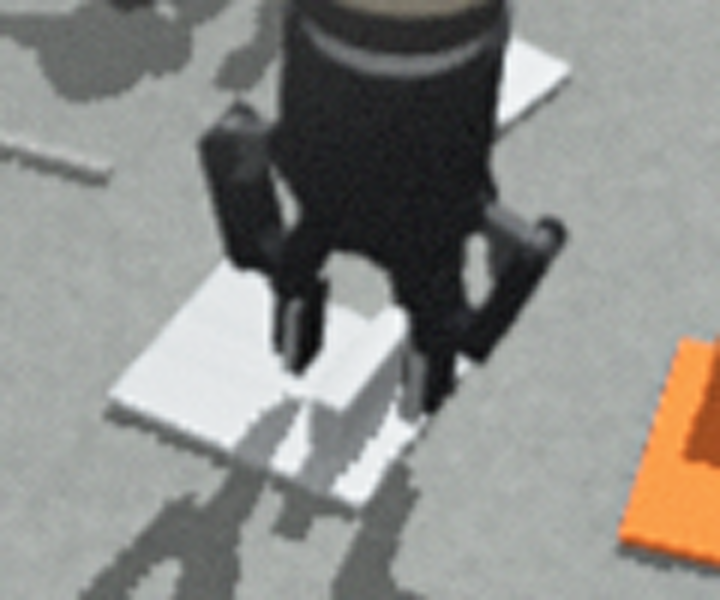

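The rib sits centred between the pads, at column 320. I'll lower a little more and close.

Call:
servo_tool([
  [[0, 0, 0, -0.14, 0, 0, 0], [-1, 0, 0, 0, 0, 0, 0], [-1, 0, 0, 0, 0, 0, 0], [-1, 0, 0, 0, 0, 0, 0], [-1, 0, 0, 0, 0, 0, 0], [-1, 0, 0, 0, 0, 0, 0], [-1, 0, 0, 0, 0, 0, 0], [-1, 0, 0, 0, 0, 0, 0]],
], newtons=80)

```text
clock: 4.25
tcp_pos: [0.4606, -0.1462, 0.0084]
tool_rot: [3.141, -0.0, 1.44]
wrist_force: [-1.8, 0.4, 5.2]
opening: 0.0123
```

```bash
python3 - <<'E'
from h import *
o=get_obs(); print(o["clock"],o["tcp_pos"],o["tool_rot"],o["wrist_force"],o["torque"],o["opening"])
E
```

```text
4.25 [ 0.46062663 -0.14619477  0.00837529] [ 3.14118584e+00 -2.75248945e-05  1.44040408e+00] [-1.7719205   0.35581635  5.22439229] [ 0.12490878  0.25219619 -0.04976374] 0.012346685332954853
```

Call:
servo_tool([
  [[-1, 0, 0, 0.1, 0, 0, 0], [-1, 0, 0, 0.3, 0, 0, 0], [-1, 0, 0, 0.6, 0, 0, 0], [-1, 0, 0, 0.6, 0, 0, 0], [-1, 0.1, 0.2, 0.6, 0, 0, 0], [-1, 0.1, 0.5, 0.6, 0, 0, 0], [-1, 0.1, 0.8, 0.6, 0, 0, 0], [-1, 0.1, 0.8, 0.6, 0, 0, 0], [-1, 0.1, 0.8, 0.5, 0, 0, 0], [-1, 0.1, 0.8, 0.2, 0, 0, 0], [-1, 0, 0.3, 0, 0, 0, 0], [-1, 0, 0, 0, 0, 0, 0], [-1, 0, 0, 0, 0, 0, 0], [-1, 0, 0, 0, 0, 0, 0]],
])

```text
clock: 5.65
tcp_pos: [0.478, -0.021, 0.1485]
tool_rot: [-3.14, 0.0, 1.439]
wrist_force: [-0.1, -0.3, -2.8]
opening: 0.012
```

```bash
python3 - <<'E'
from h import *
o=get_obs(); print(o["clock"],o["tcp_pos"],o["tool_rot"],o["wrist_force"],o["torque"],o["opening"])
cal=calibration("wrist"); shot("wrist","w3")
json.dump({k:(v.tolist() if hasattr(v,"tolist") else v) for k,v in cal.items()},open("w3.json","w"))
shot("side","s3"); shot("top","t3")
E
```

```text
5.65 [ 0.47800273 -0.02095794  0.14853181] [-3.14045975e+00  4.12511234e-04  1.43936866e+00] [-0.12549263 -0.32796322 -2.78701265] [-0.00573772  0.03879962  0.03240993] 0.011997828756611463
```

View pics/w3.png

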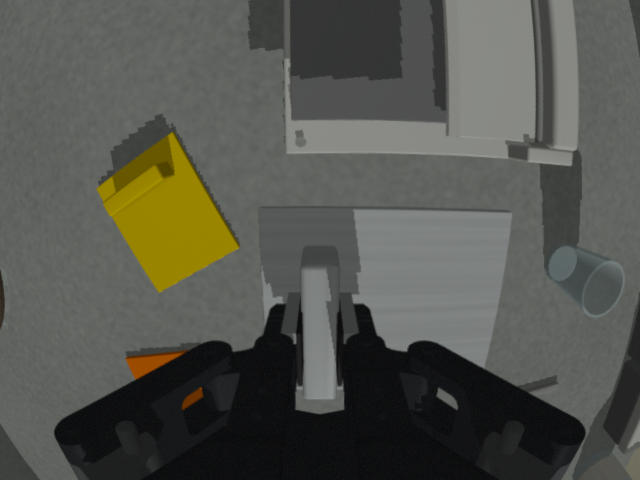

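View pics/s3.png

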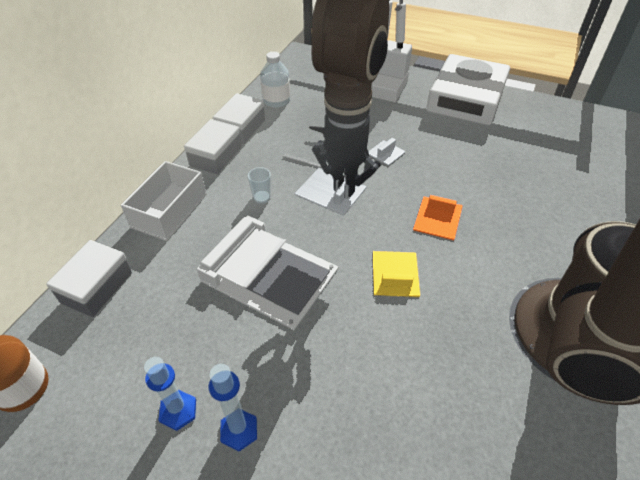

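```bash
python3 - <<'E'
import cv2
a=cv2.imread("pics/w3.png")
cv2.imwrite("pics/w3c.png",cv2.resize(a[0:170,270:590],None,fx=2.5,fy=2.5,interpolation=cv2.INTER_CUBIC))
from h import *
cal=json.load(open("w3.json"))
q=(.5876,.1116,-.1234); c,s=np.cos(q[2]),np.sin(q[2])
for P in [(-120,-85,8),(105,-85,8),(0,-70,36.5),(-10,-70,36),(-114,-60,20),(-114,60,20),(0,0,36.5)]:
    P=np.array(P)/1000; p=proj("wrist",[q[0]+c*P[0]-s*P[1],q[1]+s*P[0]+c*P[1],P[2]],cal); print(P,p.round(1), ((p-[270,0])*2.5).round())
# plate
o=np.array([.4780,-.0210,.1485]); y=-.1314; c,s=np.cos(y),np.sin(y)
for P in [(85,45,-3.4),(-25,45,-3.4),(0,30,22.6),(85,-45,-3.4)]:
    P=np.array(P)/1000; p=proj("wrist",[o[0]+c*P[0]-s*P[1],o[1]+s*P[0]+c*P[1],o[2]+P[2]],cal); print("plate",P,p.round(1))
E
```

```text
[-0.12  -0.085  0.008] [283.  154.3] [ 32. 386.]
[ 0.105 -0.085  0.008] [547.6 163.5] [694. 409.]
[ 0.     -0.07    0.0365] [450.3 137.3] [451. 343.]
[-0.01  -0.07   0.036] [436.8 136.6] [417. 341.]
[-0.114 -0.06   0.02 ] [289.  120.8] [ 47. 302.]
[-0.114  0.06   0.02 ] [288.6 -30.7] [ 47. -77.]
[0.     0.     0.0365] [449.8  41.6] [450. 104.]
plate [ 0.085   0.045  -0.0034] [512.7 210.8]
plate [-0.025   0.045  -0.0034] [257.9 207.7]
plate [0.     0.03   0.0226] [319.7 264.7]
plate [ 0.085  -0.045  -0.0034] [481.3 380.3]
```

View pics/w3c.png

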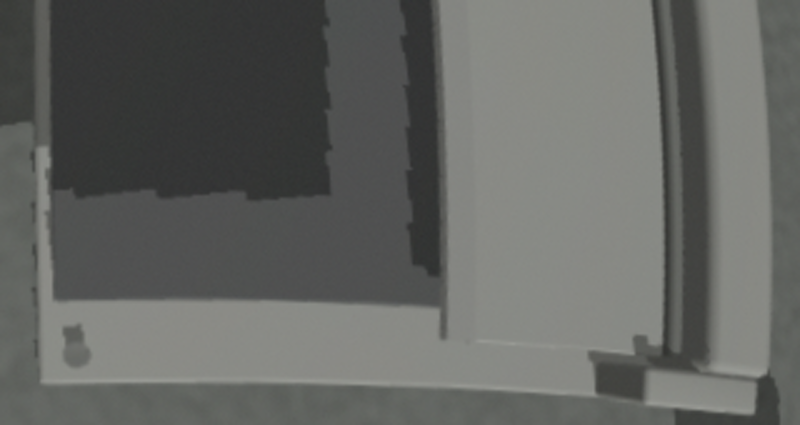

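The plate is held level and square: predicted corners (513,211) and (258,208), seen (511,212) and (260,207). I'll refine the station's yaw with all the views.

```bash
cat >> fit.py <<'E'
print("----")
C["wrist"]=json.load(open("w3.json"))
W=lambda *p: full(p,2.5,270,0)
w=[("wrist",W(42,383),(-120,-85,8)),("wrist",W(52,300),(-114,-60,20)),("wrist",W(443,338),(0,-70,36))]
x,r=fit(st+w,[.5,.1,0],("top","side","wrist")); print(x,np.degrees(x[2]),r.round(1).tolist())
# yaw from lines in wrist: points on lip (z~.036), bed side (z .02), bed front
for nm,z,ps in(("lip",.036,[(443,338),(441,170),(438,2)]),("bedside",.02,[(55,300),(250,302),(438,306)]),("bedfront",.02,[(53,298),(51,150),(50,2)]),("baseside",.008,[(44,383),(300,383),(590,396)])):
    q=np.array([onz("wrist",W(*p),z,C["wrist"]) for p in ps])
    d=q[-1]-q[0]; print(nm,q.round(4).tolist(),np.degrees(np.arctan2(d[1],d[0])).round(2))
E
python3 fit.py | sed -n '/----/,$p'
```

```text
----
[ 0.58817823  0.11289472 -0.11806577] -6.7646704688635815 [[-0.3, 0.4], [-0.9, 0.6], [-0.3, -1.3], [-0.3, -1.1], [-1.0, -0.5], [0.7, 1.1], [0.1, -0.9], [-0.4, 0.3], [0.6, -0.3], [-1.1, -0.3], [-1.8, 0.4], [-2.4, 0.5], [-0.5, 0.1], [4.2, 0.6]]
lip [[0.5768, 0.044, 0.036], [0.582, 0.0923, 0.036], [0.5895, 0.1439, 0.036]] 82.7
bedside [[0.4691, 0.0666, 0.02], [0.5248, 0.0591, 0.02], [0.5817, 0.0533, 0.02]] -6.74
bedfront [[0.4686, 0.0673, 0.02], [0.4739, 0.1111, 0.02], [0.4795, 0.1581, 0.02]] 83.2
baseside [[0.4615, 0.0426, 0.008], [0.539, 0.0331, 0.008], [0.638, 0.0212, 0.008]] -6.91
```

The station's yaw is -7.0° ±0.3° and its origin is about (0.588, 0.112). I'll move to the pre-place pose with the edge about 15 mm short of the lip, then descend to a few mm over the bed.

Call:
servo_tool([
  [[-1, 0.05, 0.4, 0, 0, 0, 0.012], [-1, 0.05, 0.7, 0, 0, 0, 0], [-1, 0.05, 0.8, 0, 0, 0, 0], [-1, 0.05, 0.8, 0, 0, 0, 0], [-1, 0.03, 0.8, -0.1, 0, 0, 0], [-1, 0, 0.7, -0.3, 0, 0, 0], [-1, 0, 0.45, -0.5, 0, 0, 0], [-1, 0, 0.2, -0.6, 0, 0, 0], [-1, 0, 0, -0.6, 0, 0, 0], [-1, 0, 0, -0.6, 0, 0, 0], [-1, 0, 0, -0.45, 0, 0, 0], [-1, 0, 0, -0.25, 0, 0, 0], [-1, 0, 0, -0.1, 0, 0, 0], [-1, 0, 0, 0, 0, 0, 0], [-1, 0, 0, 0, 0, 0, 0], [-1, 0, 0, 0, 0, 0, 0]],
])

```text
clock: 7.4
tcp_pos: [0.486, 0.1254, 0.0449]
tool_rot: [3.14, -0.001, 1.45]
wrist_force: [0.0, 0.1, -1.9]
opening: 0.012
```

```bash
python3 - <<'E'
from h import *
o=get_obs(); print(o["clock"],o["tcp_pos"],o["tool_rot"],o["wrist_force"],o["torque"],o["opening"])
cal=calibration("wrist"); shot("wrist","w4")
json.dump({k:(v.tolist() if hasattr(v,"tolist") else v) for k,v in cal.items()},open("w4.json","w"))
b=shot("side","s4")
cv2.imwrite("pics/s4c.png",cv2.resize(b[180:340,180:380],None,fx=4,fy=3.75,interpolation=cv2.INTER_CUBIC)[:,:,::-1])
E
```

```text
7.4 [0.4859704  0.12542277 0.04490798] [ 3.14024452e+00 -5.71118248e-04  1.44965690e+00] [ 0.01438984  0.13063165 -1.94160381] [ 0.02496965  0.04743737 -0.00885941] 0.012045574421402576
```

View pics/w4.png

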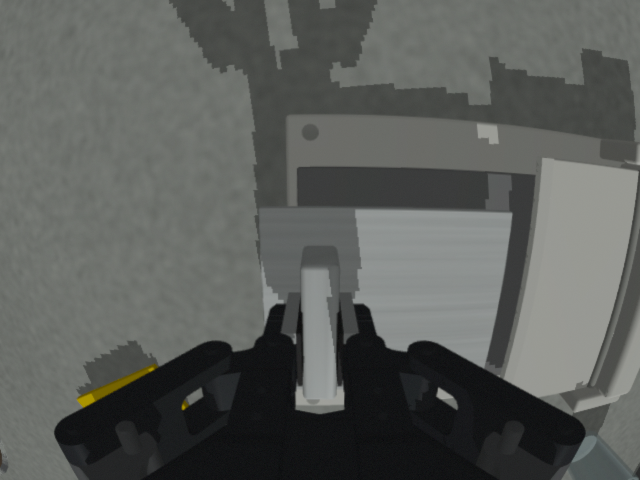

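View pics/s4c.png

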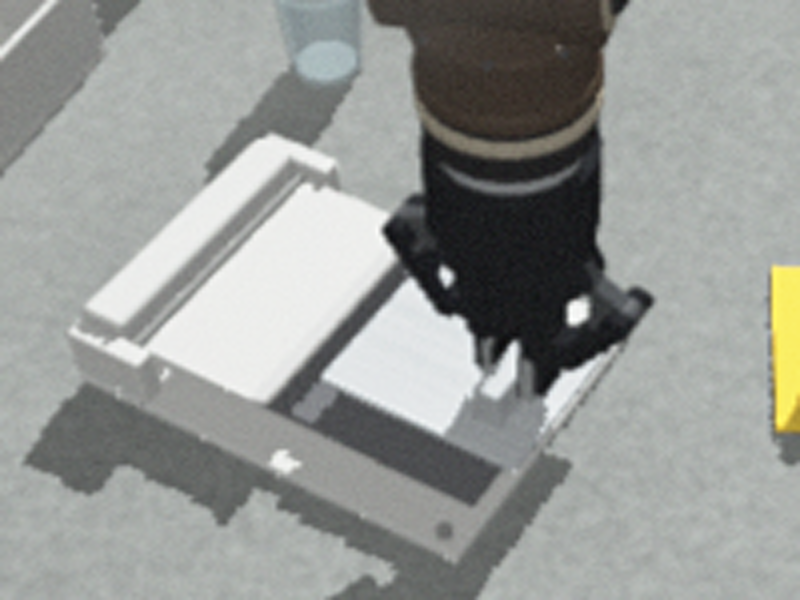

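```bash
python3 - <<'E'
from h import *
cal=json.load(open("w4.json"))
q=(.5881,.1123,-.1222); c,s=np.cos(q[2]),np.sin(q[2]); R=np.array([[c,-s],[s,c]])
def loc(px,z): return (R.T@(onz("wrist",px,z,cal)[:2]-q[:2])*1000).round(1)
print("bed corner(-114,60)",loc((298,167),.02)); print("base corner(-120,85)",loc((288,115),.008)); print("lip corner (0,70)",loc((547,159),.036),loc((537,157),.036))
print("lip bottom area",loc((503,388),.036))
print("plate corners",loc((512,212),.0449-.0034),loc((260,207),.0449-.0034))
tc=np.array([.48597,.12542]); print("tcp",R.T@(tc-q[:2])*1000)
E
python3 - <<'E'
import cv2
a=cv2.imread("pics/w4.png"); cv2.imwrite("pics/w4c.png",cv2.resize(a[100:420,480:640],None,fx=3,fy=1.8,interpolation=cv2.INTER_CUBIC))
E
```

```text
bed corner(-114,60) [-112.8   60. ]
base corner(-120,85) [-118.1   84.4]
lip corner (0,70) [ 2.2 69.8] [-3.8 70.2]
lip bottom area [  1.3 -56.6]
plate corners [-18.2  45. ] [-127.1   45.8]
tcp [-102.96767973    0.57291425]
```

View pics/w4c.png

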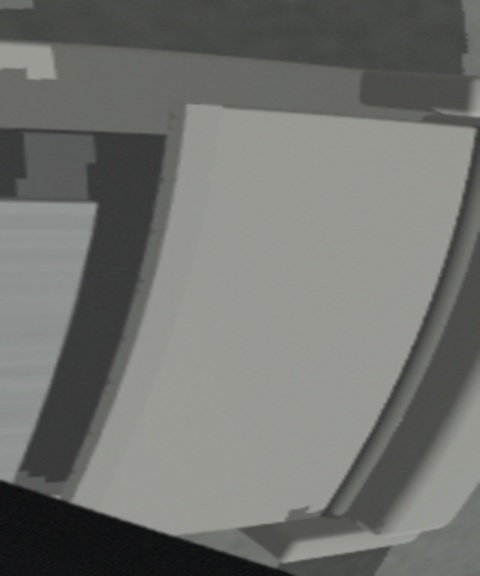

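The plate is centred to about 0.5 mm and square to the lip. I'll lower it gently onto the bed.

Call:
servo_tool([
  [[-1, 0, 0, -0.2, 0, 0, 0], [-1, 0, 0, -0.2, 0, 0, 0], [-1, 0, 0, -0.1, 0, 0, 0], [-1, 0, 0, -0.03, 0, 0, 0], [-1, 0, 0, 0, 0, 0, 0], [-1, 0, 0, 0, 0, 0, 0], [-1, 0, 0, 0, 0, 0, 0]],
])

```text
clock: 8.2
tcp_pos: [0.4855, 0.1253, 0.0284]
tool_rot: [3.141, -0.0, 1.45]
wrist_force: [-0.9, -0.1, -0.4]
opening: 0.0128
```

Call:
servo_tool([
  [[-1, 0, 0, -0.02, 0, 0, 0], [-1, 0, 0, 0, 0, 0, 0], [-1, 0, 0, 0, 0, 0, 0]],
])

```text
clock: 8.5
tcp_pos: [0.4855, 0.1254, 0.0278]
tool_rot: [3.141, -0.0, 1.45]
wrist_force: [-2.2, -0.5, 2.3]
opening: 0.0126
```

Call:
servo_tool([
  [[-1, 0, 0, 0.012, 0, 0, 0], [-1, 0.08, -0.01, 0, 0, 0, 0], [-1, 0.08, -0.01, 0, 0, 0, 0], [-1, 0.08, -0.01, 0, 0, 0, 0], [-1, 0.08, -0.01, 0, 0, 0, 0], [-1, 0.08, -0.01, 0, 0, 0, 0], [-1, 0.08, -0.01, 0, 0, 0, 0], [-1, 0.08, -0.01, 0, 0, 0, 0], [-1, 0.08, -0.01, 0, 0, 0, 0], [-1, 0.08, -0.01, 0, 0, 0, 0], [-1, 0.08, -0.01, 0, 0, 0, 0], [-1, 0, 0, 0, 0, 0, 0]],
])

```text
clock: 9.7
tcp_pos: [0.51, 0.1222, 0.028]
tool_rot: [3.141, 0.0, 1.45]
wrist_force: [-0.9, 0.0, 2.3]
opening: 0.0123
```

```bash
python3 - <<'E'
from h import *
o=get_obs(); print(o["clock"],o["tcp_pos"],o["tool_rot"],o["wrist_force"],o["torque"],o["opening"])
a=shot("wrist","w5"); cv2.imwrite("pics/w5c.png",cv2.resize(a[100:420,400:640],None,fx=3,fy=1.8,interpolation=cv2.INTER_CUBIC)[:,:,::-1])
b=shot("side","s5")
cv2.imwrite("pics/s5c.png",cv2.resize(b[180:340,180:380],None,fx=4,fy=3.75,interpolation=cv2.INTER_CUBIC)[:,:,::-1])
E
```

```text
9.7 [0.50997841 0.12224648 0.02803178] [3.14087460e+00 3.94979415e-05 1.44957766e+00] [-0.89809053  0.01080523  2.27783664] [0.01495143 0.23884757 0.00790249] 0.012310553566273108
```

View pics/w5c.png

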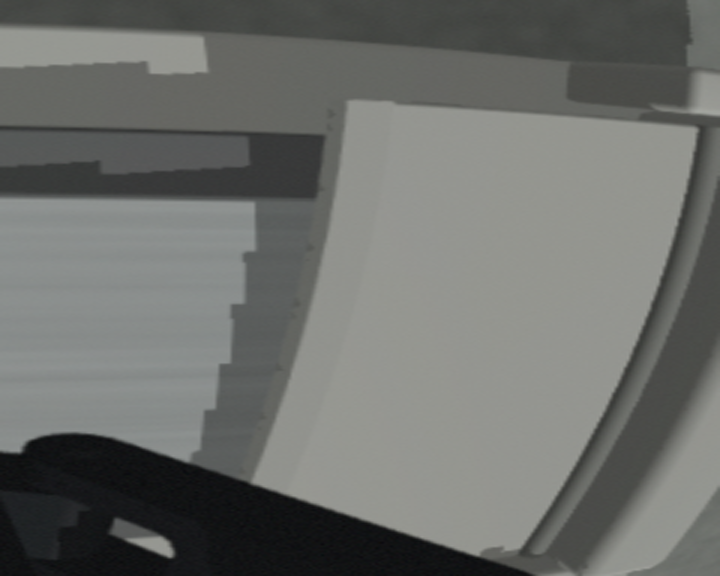

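View pics/s5c.png

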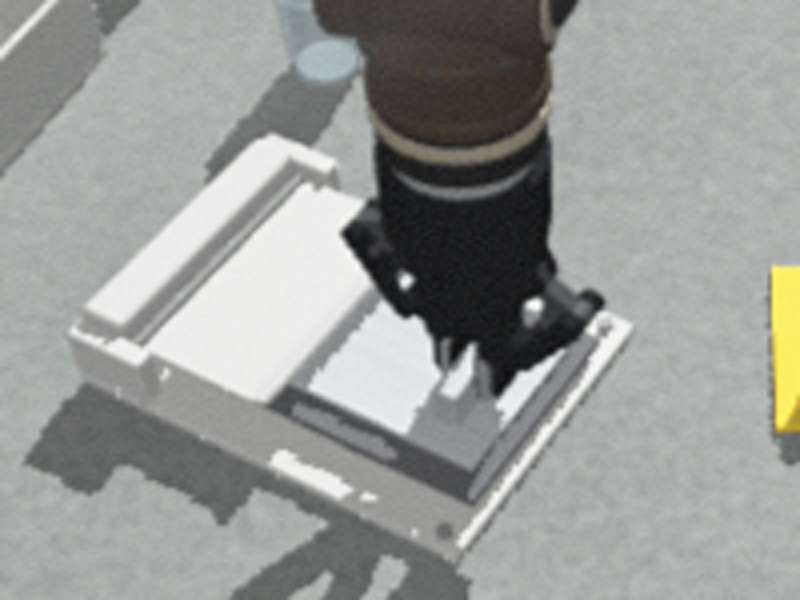

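The plate edge has gone under the lip and the apron still lies flat. I'll continue, slower near the stop.

Call:
servo_tool([
  [[-1, 0.08, -0.01, 0, 0, 0, 0], [-1, 0.08, -0.01, 0, 0, 0, 0], [-1, 0.08, -0.01, 0, 0, 0, 0], [-1, 0.08, -0.01, 0, 0, 0, 0], [-1, 0.08, -0.01, 0, 0, 0, 0], [-1, 0.08, -0.01, 0, 0, 0, 0], [-1, 0, 0, 0, 0, 0, 0]],
])

```text
clock: 10.5
tcp_pos: [0.5243, 0.1204, 0.028]
tool_rot: [3.141, 0.0, 1.45]
wrist_force: [-0.9, 0.6, 2.0]
opening: 0.0123
```

Call:
servo_tool([
  [[-1, 0.035, -0.004, 0, 0, 0, 0], [-1, 0.035, -0.004, 0, 0, 0, 0], [-1, 0.035, -0.004, 0, 0, 0, 0], [-1, 0.035, -0.004, 0, 0, 0, 0], [-1, 0.035, -0.004, 0, 0, 0, 0]],
])

```text
clock: 11.0
tcp_pos: [0.529, 0.1199, 0.0279]
tool_rot: [-3.141, 0.0, 1.45]
wrist_force: [-2.0, -0.1, 2.2]
opening: 0.0126
```

Call:
servo_tool([
  [[-1, 0.035, -0.004, 0, 0, 0, 0], [-1, 0.035, -0.004, 0, 0, 0, 0], [-1, 0.035, -0.004, 0, 0, 0, 0], [-1, 0.035, -0.004, 0, 0, 0, 0]],
])

```text
clock: 11.4
tcp_pos: [0.5333, 0.1194, 0.0279]
tool_rot: [-3.142, 0.0, 1.45]
wrist_force: [-2.1, 1.1, 1.0]
opening: 0.0126
```

Call:
servo_tool([
  [[-1, 0.035, -0.004, 0, 0, 0, 0], [-1, 0.035, -0.004, 0, 0, 0, 0], [-1, 0.035, -0.004, 0, 0, 0, 0]],
])

```text
clock: 11.7
tcp_pos: [0.5365, 0.1191, 0.028]
tool_rot: [3.142, -0.0, 1.45]
wrist_force: [-2.4, 1.1, 1.9]
opening: 0.0124
```

Call:
servo_tool([
  [[-1, 0.035, -0.004, 0, 0, 0, 0], [-1, 0.035, -0.004, 0, 0, 0, 0], [-1, 0.035, -0.004, 0, 0, 0, 0]],
])

```text
clock: 12.0
tcp_pos: [0.5396, 0.1187, 0.028]
tool_rot: [3.142, -0.0, 1.45]
wrist_force: [-2.4, -0.0, 2.4]
opening: 0.0124
```

Edge at about +36 mm and no stop yet. I'll keep going in small steps.

Call:
servo_tool([
  [[-1, 0.035, -0.004, 0, 0, 0, 0], [-1, 0.035, -0.004, 0, 0, 0, 0], [-1, 0.035, -0.004, 0, 0, 0, 0]],
])

```text
clock: 12.3
tcp_pos: [0.5428, 0.1183, 0.028]
tool_rot: [3.142, 0.0, 1.45]
wrist_force: [-2.1, 0.2, 2.3]
opening: 0.0122
```

Call:
servo_tool([
  [[-1, 0.035, -0.004, 0, 0, 0, 0], [-1, 0.035, -0.004, 0, 0, 0, 0], [-1, 0.035, -0.004, 0, 0, 0, 0]],
])

```text
clock: 12.6
tcp_pos: [0.5459, 0.118, 0.028]
tool_rot: [3.142, 0.0, 1.45]
wrist_force: [-1.9, -0.3, 1.2]
opening: 0.0122
```

Call:
servo_tool([
  [[-1, 0.035, -0.004, 0, 0, 0, 0], [-1, 0.035, -0.004, 0, 0, 0, 0]],
])

```text
clock: 12.8
tcp_pos: [0.548, 0.1177, 0.028]
tool_rot: [-3.142, 0.0, 1.45]
wrist_force: [-2.8, 0.4, 2.9]
opening: 0.0125
```

Call:
servo_tool([
  [[-1, 0.035, -0.004, 0, 0, 0, 0], [-1, 0.035, -0.004, 0, 0, 0, 0]],
])

```text
clock: 13.0
tcp_pos: [0.5501, 0.1175, 0.028]
tool_rot: [-3.142, 0.0, 1.45]
wrist_force: [-2.8, -0.0, 2.5]
opening: 0.0124
```

Call:
servo_tool([
  [[-1, 0.035, -0.004, 0, 0, 0, 0], [-1, 0.035, -0.004, 0, 0, 0, 0]],
])

```text
clock: 13.2
tcp_pos: [0.551, 0.1173, 0.0278]
tool_rot: [-3.139, 0.0, 1.45]
wrist_force: [-8.9, 0.2, 5.8]
opening: 0.0119
```

```bash
python3 - <<'E'
from h import *
o=get_obs(); print(o["clock"],o["tcp_pos"],o["tool_rot"],o["wrist_force"],o["torque"],o["opening"])
a=shot("wrist","w6"); 
b=shot("side","s6")
cv2.imwrite("pics/s6c.png",cv2.resize(b[180:340,180:380],None,fx=4,fy=3.75,interpolation=cv2.INTER_CUBIC)[:,:,::-1])
E
```

```text
13.2 [0.55103093 0.1173081  0.02775945] [-3.13933924e+00  2.70809705e-05  1.45007093e+00] [-8.94138037  0.16406003  5.7505043 ] [0.15287228 1.58674426 0.07866513] 0.011939060616104549
```

View pics/w6.png

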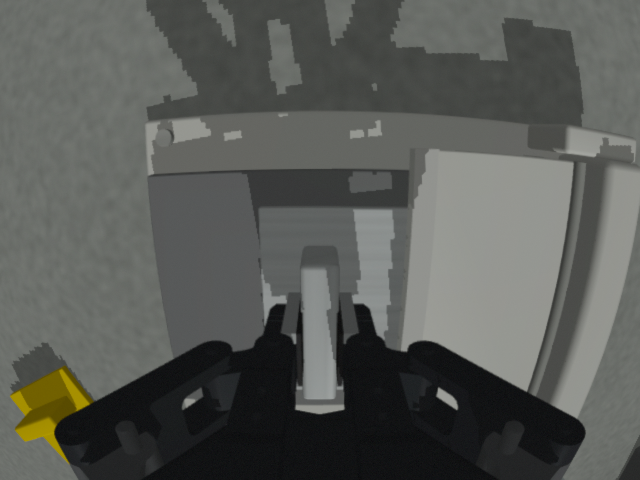

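View pics/s6c.png

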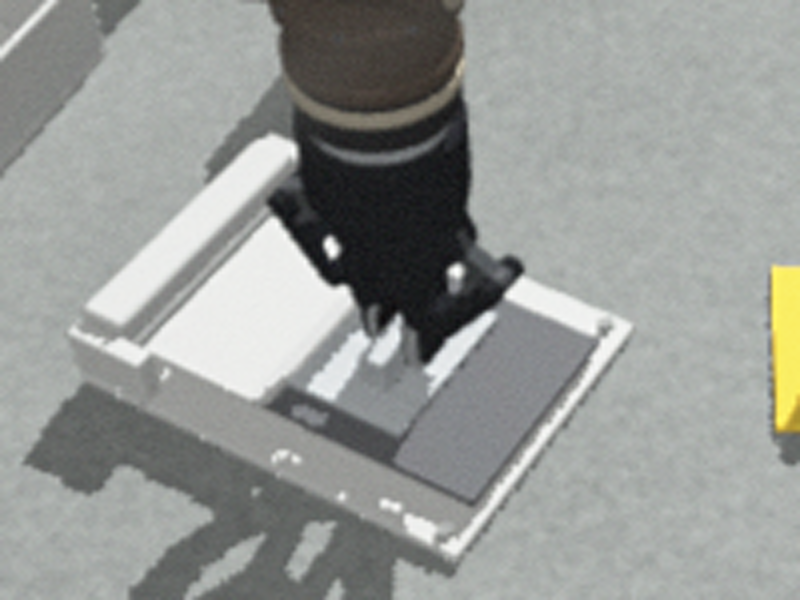

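The stop is felt: -8.9 N along x, with the tool held up at an edge position of about 47 mm. The apron is flat. Now I'll press down while keeping the forward push.

Call:
servo_tool([
  [[-1, 0.01, 0, -0.02, 0, 0, 0], [-1, 0, 0, -0.02, 0, 0, 0], [-1, 0, 0, -0.02, 0, 0, 0], [-1, 0, 0, -0.02, 0, 0, 0], [-1, 0, 0, 0, 0, 0, 0]],
])

```text
clock: 13.8
tcp_pos: [0.551, 0.1173, 0.0258]
tool_rot: [-3.139, 0.0, 1.45]
wrist_force: [-8.5, -1.1, 8.2]
opening: 0.0127
```

Call:
servo_tool([
  [[-1, 0, 0, -0.02, 0, 0, 0], [-1, 0, 0, -0.02, 0, 0, 0], [-1, 0, 0, -0.02, 0, 0, 0], [-1, 0, 0, 0, 0, 0, 0]],
])

```text
clock: 14.2
tcp_pos: [0.551, 0.1173, 0.0244]
tool_rot: [-3.14, 0.0, 1.45]
wrist_force: [-9.6, 0.5, 10.9]
opening: 0.0124
```

Call:
servo_tool([
  [[-1, 0, 0, -0.02, 0, 0, 0], [-1, 0, 0, -0.02, 0, 0, 0], [-1, 0, 0, -0.02, 0, 0, 0], [-1, 0, 0, 0, 0, 0, 0]],
])

```text
clock: 14.6
tcp_pos: [0.5511, 0.1173, 0.0233]
tool_rot: [-3.14, -0.0, 1.45]
wrist_force: [-11.6, -0.6, 16.2]
opening: 0.0126
```

Call:
servo_tool([
  [[-1, 0, 0, -0.02, 0, 0, 0], [-1, 0, 0, 0, 0, 0, 0]],
])

```text
clock: 14.8
tcp_pos: [0.5511, 0.1173, 0.0233]
tool_rot: [-3.14, -0.0, 1.45]
wrist_force: [-14.1, -0.6, 19.9]
opening: 0.0124
```

Call:
servo_tool([
  [[-1, 0, 0, -0.015, 0, 0, 0], [-1, 0, 0, 0, 0, 0, 0], [-1, 0, 0, 0, 0, 0, 0], [-1, 0, 0, 0, 0, 0, 0], [-1, 0, 0, 0, 0, 0, 0]],
])

```text
clock: 15.3
tcp_pos: [0.5511, 0.1173, 0.0233]
tool_rot: [-3.141, -0.0, 1.45]
wrist_force: [-14.5, -1.1, 22.3]
opening: 0.0121
```

```bash
python3 - <<'E'
from h import *
o=get_obs(); print(o["clock"],o["tcp_pos"],o["tool_rot"],o["wrist_force"],o["torque"],o["opening"])
a=shot("wrist","w7"); 
b=shot("side","s7"); t=shot("top","t7")
cv2.imwrite("pics/s7c.png",cv2.resize(b[180:340,180:380],None,fx=4,fy=3.75,interpolation=cv2.INTER_CUBIC)[:,:,::-1])
E
```

```text
15.3 [0.55108211 0.11730213 0.02328248] [-3.14058019e+00 -2.80973292e-04  1.45027716e+00] [-14.54672429  -1.10535308  22.3198882 ] [-0.17711573  2.82670494  0.0932101 ] 0.012130717571861805
```

View pics/w7.png

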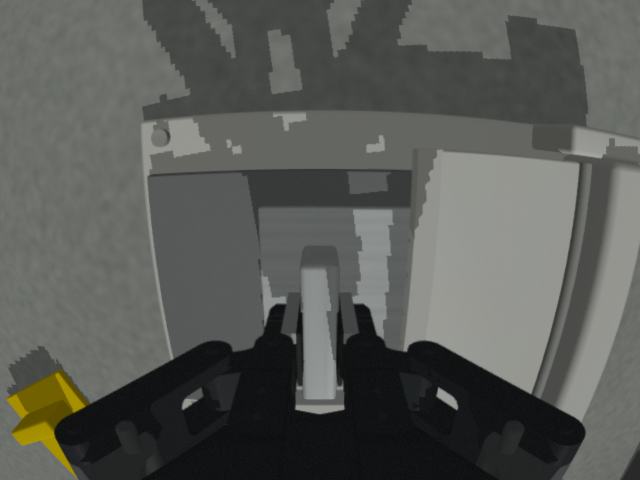

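View pics/s7c.png

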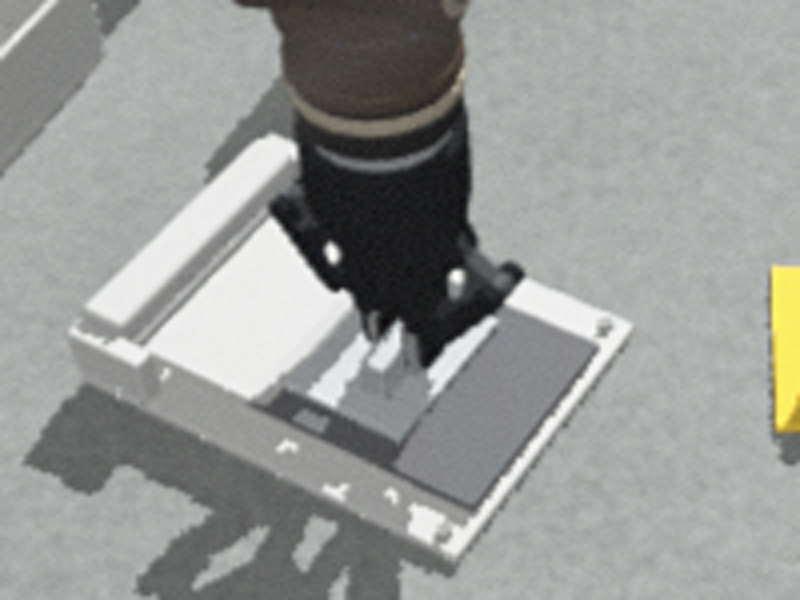

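View pics/t7.png

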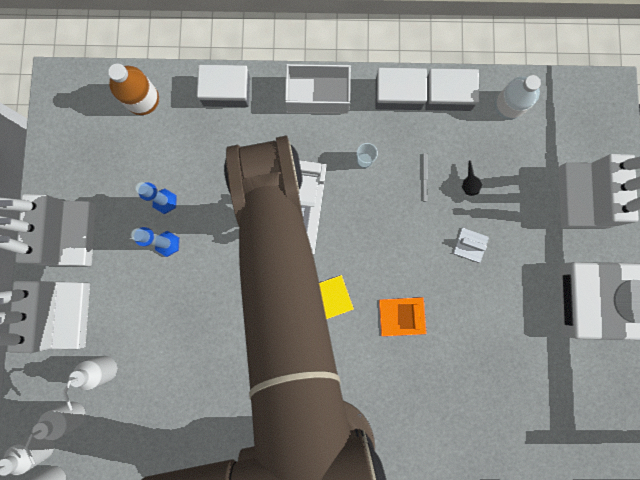

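The bed has bottomed: z is steady at 0.0233 while the force rises to 22 N. The stop is still pushed with 14 N, the apron is flat and the bystanders haven't moved. I'm handing in.

```bash
python3 -c "
from workcell import *
print(sign_off()); o=get_obs(); print(o['clock'],o['tcp_pos'],o['wrist_force'])"
```

```text
the job is handed in; nothing more can be done
None
the job is handed in; nothing more can be done
```

The job is done and handed in at about 15.5 s. The arm is still gripping the larger grey plate by its rib, with the plate against the stop and pressed down.

I laid the plate square on the bed, then slid it under the middle of the apron. About 47 mm in from the lip the push jumped from about 3 N to 9 N, which I took as the stop. I then pressed down until the tool stopped moving while the force kept rising.

**Last checks**
- **Stop:** the push against it was steady at about 14 N.
- **Bed:** the downward force was about 22 N, and the tool had come down 5.1 mm from first contact, which matches the bed's 5 mm travel.
- **Grip:** the finger opening stayed at about 12 mm and showed no slip. The rib should be 14 mm wide, so that reading is slightly low.
- **Apron and bench:** the apron looked flat in the pictures, and the other items in view looked undisturbed. The arm hid part of the top view.

**Disagreements**
- The views differed by 2–4 mm on where the lip sits along the direction of travel, so I found the stop by feel.
- The station's yaw varied from 6.5° to 7.4° between views, and I used 7.0°.

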